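# Hang the impression-tray carrier from an S-hook on the peg rail

## Robot

A 6-joint arm with a two-finger parallel gripper is mounted at the origin on the work surface. World frame = base frame: x ahead of the robot, y to its left, z up, the work surface at z = 0. Lengths are in m, angles in degrees, forces in N, time in s.
With the tool pointing down it reaches from about 0.325 to 0.775 m from the base axis. Payload 5.5 kg.
Tool frame: the origin (TCP) lies at the centre of the arm's flange, where the gripper is bolted on; the fingertips stand 182 mm ahead of it and the grasp point (between the pads) lies 163 mm ahead of it; z points along the fingers, y is the direction in which the jaws open and shut (so a half turn about z gives the same grasp; the last joint's range is limited). The gripper opens to 88 mm and grips with 3 to 60 N. Pads are 20 mm wide; open, the fingers measure 115 mm over their backs; the gripper's body (75 mm by 178 mm) begins 61 mm behind the grasp point.
Start: joints at [64.475, 5.22, 70.514, -0, 104.267, -3.249], TCP at [0.227, 0.555, 0.405] pointing down, gripper open.
Joint ranges: [-164.24, 164.24], [-49.07, 125.15], [9.68, 141.18], [-86.29, 266.29], [3.28, 154.24], [-151.56, 151.56]. Speed limits (degrees/s): [147.25, 147.25, 172.46, 180, 180, 180].

## Interface

Orientations are given as [roll, pitch, yaw] about the fixed x, y, z axes, in that order (R = Rz(yaw) Ry(pitch) Rx(roll)).
In Python, from station import r gives the robot as it stands. The module is installed in compiled form; this text tells all that it offers. Calls block until the motion is done:
- r.reach(position, orientation): joint-space move of the TCP to a pose.
- r.servo_line(position, rotation=None, speed=0.15): straight line of the TCP; rotation=None keeps the orientation; speed is the mean speed in m/s.
- r.move_joints(angles): joint-space move.
- r.let_go() and r.grab(squeeze=None): open the fingers fully, or close them until they stop; squeeze is the grip in N (None keeps the last).
- r.wait(seconds).
- r.inverse_kinematics(position, orientation): joint angles nearest the present ones, or None.
- r.sense(): the state.
- r.snapshot(name): name is "scene" or "side" or "wrist"; returns a dict with "frame" (384x512x3 uint8, red, green, blue), "fx", "fy", "cx", "cy" (pixels), "dist_coeffs" ([k1, k2, p1, p2, k3] as OpenCV has them; the pictures are not rectified), "R" (3x3) and "t" (3): a world point X has camera coordinates R X + t. Camera axes: x right, y down, z forward; pixel columns grow to the right and rows downward; lengths in m; the calibration is good to about 2 mm. A picture is of the moment at which its call begins. There is no depth.
A pose or a line that the arm cannot do raises r.IKError and nothing moves.
- r.hand_in(): hands the job in, once; it reports no verdict.
The state is a dict: "clock": time; "joints": joint angles; "joint_vel": joint speeds; "joint_torque": joint torques, N m; "tcp_pos": TCP position; "orientation": TCP orientation; "contact_force": force on the tool from outside, world axes, zero at the start; "torque": the same for the moment, N m; "opening": finger opening in m.
Only numpy, scipy, OpenCV 4.12 (cv2) and the standard library are available. Lean on these libraries where they do the work, as an engineer would, in place of code of your own. Each camera call takes 0.05 s, during which the arm holds its last target. There are 200 camera calls.

## Task

Take the S-hook off its small counter stand and hook it over the steel rail between the two blue rubber rings, and let go of it. Then hang the yellow impression-tray carrier by its eye in the lower curl of that hook so that it hangs freely above the counter, keeping the carrier upright all the way. Leave everything else as it stands, and do not knock the hanging mirrors.

Things in the scene. Friction and masses are not known exactly. Their poses are not given: they have to be found in the camera images.
- rail: Fixed stainless peg rail on 22 mm square posts (at its y = +140 mm, 327 mm tall, and -315 mm, 425 mm tall). Origin on the counter below the middle between two blue rings; x points across the bar, to the robot's left, y along the bar, towards the robot, z up. Bar round, 14 mm in diameter, axis at x = 0, z = 315 mm. The rings, 21 mm in diameter, 8 mm wide, are at y = +50 and -50 mm.
- rail_mid (a point): Point on the rail bar's axis midway between the blue rings, 315 mm above the counter; axes as the rail.
- hook: Loose S-hook of bent steel strip, 14 mm wide (y), 5 mm thick, 171 mm tall, about 90 g, hanging upright on its stand. Origin at the centre of its blue grip sleeve, 14 x 20 x 40 mm (x, y, z): pinch this across y, from -x and above, the gripper tilted 40 to 45 degrees to clear the curl. z up; top at z = +94, bottom at -77 mm. Both curls are 28 mm wide inside and centred on x = 0. It hangs upright.
- hook_crown (a point): Where the rail bar's axis lies in the upper curl when the hook is fully seated: x = 0, z = +81.7 mm in the hook's frame. This curl opens downward, is centred at z = +75 mm, and its free end points down on the +x side, ending at z = +65 mm; the -x side joins the sleeve. Axes as the hook.
- hook_seat (a point): Where the axis of the carrier's eye bar lies in the lower curl when hung fully home: x = 0, z = -67.2 mm in the hook's frame. This curl opens upward and is centred at z = -58 mm; its +x side joins the sleeve. Axes as the hook.
- holder: Fixed small stand on which the hook hangs by its upper curl. Round bar, 10 mm in diameter, 60 mm long along y, axis at x = 0, z = 175 mm, held from behind by two rods at y = +-30 mm that go to x = +55 mm and down to a white foot 100 x 90 x 6 mm. Lift the hook 35 mm, then draw it off towards -x. Origin on the counter under the bar, z up, x and y as the hook's.
- carrier: Loose yellow tray carrier, 139 mm tall, about 180 g. Origin centre of underside, z up. Open bin 70 x 90 mm (x, y), 30 mm high, with a central neck 10 mm (x) by 26 mm (y) up to z = 76 mm: pinch it across y at z = 55 mm, from -x and above, the gripper tilted 40 to 45 degrees. On top a closed loop (eye) in the yz plane, of 9 mm round bar, its opening 50 x 50 mm, z = 80 to 130 mm.
- carrier_eye (a point): Centre of the eye's top bar, on its axis, 134.5 mm above the carrier's underside. Axes as the carrier.
- mirror_a (a joint): Swing (rad, 0 at rest) of a white hand mirror with steel disc 86 mm in diameter, hanging 171 mm down from a peg at y = -170 mm of the rail and 22 mm to -x of the bar; leave it hanging still.
- mirror_b (a joint): The same for the second mirror, at y = -262 mm of the rail.
- shade_case: Bystander: frosted shade guide case, 46 x 150 x 22 mm, lying between the hook's stand and the carrier; origin centre of underside.
- pen_cup: Bystander: white ceramic pen cup, 72 mm in diameter, 100 mm tall; origin centre of underside.
- tucker: Bystander: steel tucker, 176 mm long along its x, 9 mm thick, lying on the counter; origin centre of underside.
- mix_bowl: Bystander: green mixing bowl, 130 mm across, 60 mm tall; origin centre of underside.
- spray_bottle: Bystander: bottle with blue cap, 60 mm in diameter, 150 mm tall; origin centre of underside.
- powder_jar: Bystander: jar, 80 mm in diameter, 85 mm tall; origin centre of underside.
- lamp_bar (a point): Near end, underside, of the lamp bar over the mirrors: 398 mm above the counter, 36 mm deep (x), 24 mm tall, running 220 mm from this point towards -y of the rail to the taller post; it starts at y = -110 mm, x = -8 mm of the rail. Axes as the rail.
- hook_tip (a point): Free end of the lower curl, pointing up on the -x side: x = -16.5 mm, z = -48 mm in the hook's frame (19 mm above hook_seat). The eye bar passes over it towards +x, below the sleeve (28 mm gap), then goes down. Axes as the hook.
Mind the look-alikes: they are no part of the job. Leave any orange or purple look-alike of the hook alone.

How it is judged:
By the outcome, as a careful person would: the job done as asked, in the order asked, and still so for the second after the job is handed in, with the robot touching nothing.
It also fails if it takes over 72 s, if anything falls off the work surface, if the arm or the gripper's body presses on something with over 40 N, if the wrist force passes 120 N, or if a joint passes its speed limit or range.

## Working session

There is one attempt and no reset: what is moved stays moved. The work goes in short steps, each a Python script; the robot and the scene stay as the last script left them, time stands still between calls to the robot, and variables do not carry over. Pictures are saved under pics/ and viewed, about 8 in all and at most 12, crops included, and the job is handed in when it is done.

```bash
mkdir -p pics; python3 - <<'E'
from station import r
import cv2,numpy as np,pickle
D={}
for n in ["scene","side","wrist"]:
    s=r.snapshot(n);D[n]=s
    cv2.imwrite(f"pics/{n}0.png",s["frame"][:,:,::-1])
    R=np.array(s["R"]);print(n,s["fx"],s["cx"],s["cy"],s["dist_coeffs"],-R.T@np.array(s["t"]),R[2])
pickle.dump(D,open("d0.pkl","wb"))
print(r.sense())
E
```

```text
scene 377.77366526322203 260.62749779686123 194.98507527128262 [-0.02706987  0.          0.          0.          0.        ] [ 1.43922716 -0.03313115  0.86791366] [-0.80880108  0.04575737 -0.58629948]
side 479.6799070203378 256.50555543887475 185.9793653547983 [0.05501457 0.         0.         0.         0.        ] [ 0.18865452 -1.30041874  1.14678716] [ 0.21613204  0.80795013 -0.54818202]
wrist 284.8244464577305 251.6317012095653 187.71263197143423 [-0.0289134  0.         0.         0.         0.       ] [0.16270935 0.58196237 0.38396841] [ 0.23354143 -0.09641358 -0.96755508]
{'clock': 0.15, 'joints': array([ 6.44738649e+01,  5.25408818e+00,  7.05661425e+01, -1.29211801e-03,
        1.04265984e+02, -3.24749542e+00]), 'joint_vel': array([-0.02715051, -0.20068387, -0.18366348, -0.03270966, -0.08656011,
        0.03904414]), 'joint_torque': array([ 1.84664088e-03, -4.47045529e+01, -4.06908095e+01,  6.98868348e-02,
        2.74821301e-02, -9.75367993e-05]), 'tcp_pos': array([0.2274831 , 0.55526088, 0.40375602]), 'orientation': array([-1.79913853e+02, -3.63323047e-03,  1.57721040e+02]), 'contact_force': array([ 0.45635256, -0.07564654, -0.29625822]), 'torque': array([0.01992328, 0.05708329, 0.0163173 ]), 'opening': 0.08773818081714885}
```

View pics/scene0.png

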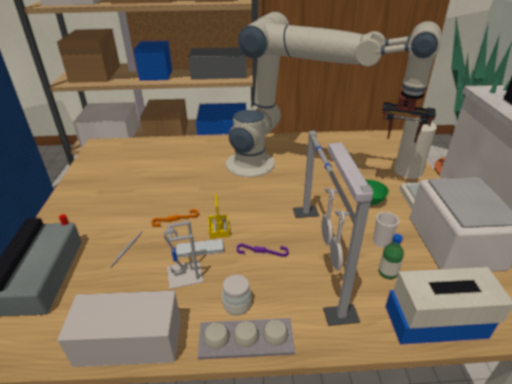

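View pics/side0.png

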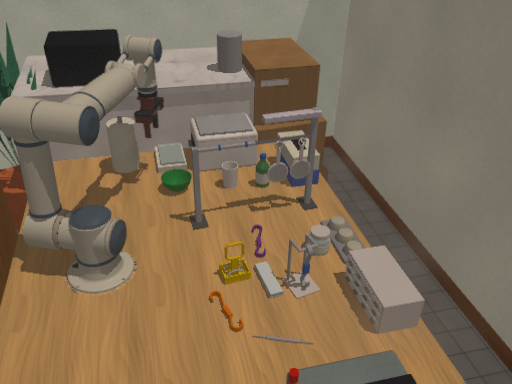

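The scene view shows the S-hook (blue sleeve) near (174,254), the carrier near (219,225), and the rail from (310,135) to (355,315). In the side view the sleeve is near (306,267), the carrier near (235,262), and the rail runs from (197,150) to (313,115). Next I'll enlarge both.

```bash
python3 - <<'E'
import cv2,numpy as np
a=cv2.imread("pics/scene0.png");b=cv2.imread("pics/side0.png")
def c(im,x,y,w,h,s):return cv2.resize(im[y:y+h,x:x+w],None,fx=s,fy=s,interpolation=cv2.INTER_CUBIC)
m=np.vstack([np.hstack([c(a,145,185,100,75*4//3,4),c(b,215,215,100,100,4)])[:400]])
m2=np.hstack([c(a,295,120,100,50,4),c(b,190,105,100,50,4)])
m=np.vstack([m,m2]);print(m.shape);cv2.imwrite("pics/c1.png",m)
E
```

```text
(600, 800, 3)
```

View pics/c1.png

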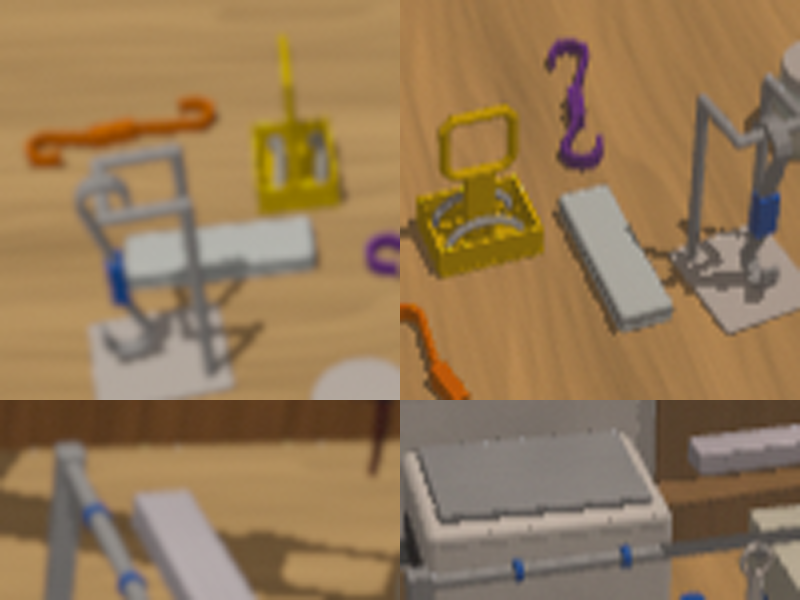

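The enlarged view shows the sleeve at scene (174,254) and side (306,268). The rings are at scene (319,149) and (328,165), and at side (219,147) and (246,144). The holder's rods run towards world +y, so hook x is roughly world +y.

```bash
cat > h.py <<'E'
import cv2,numpy as np
from scipy.spatial.transform import Rotation as Rot
def ray(s,px):
    K=np.array([[s["fx"],0,s["cx"]],[0,s["fy"],s["cy"]],[0,0,1]])
    p=cv2.undistortPoints(np.array(px,float).reshape(-1,1,2),K,np.array(s["dist_coeffs"])).reshape(-1,2)
    R=np.array(s["R"]);d=np.c_[p,np.ones(len(p))]@R
    return -R.T@np.array(s["t"]),d/np.linalg.norm(d,axis=1)[:,None]
def plane(s,px,z):
    c,d=ray(s,px);return c+d*((z-c[2])/d[:,2])[:,None]
def tri(pairs):
    A=np.zeros((3,3));b=np.zeros(3);L=[]
    for s,px in pairs:
        c,d=ray(s,px);P=np.eye(3)-np.outer(d[0],d[0]);A+=P;b+=P@c;L.append((c,P))
    X=np.linalg.solve(A,b);return X,[round(1e3*np.linalg.norm(P@(X-c)),1) for c,P in L]
def project(s,X):
    K=np.array([[s["fx"],0,s["cx"]],[0,s["fy"],s["cy"]],[0,0,1]])
    return cv2.projectPoints(np.atleast_2d(X).astype(float),cv2.Rodrigues(np.array(s["R"]))[0],np.array(s["t"]),K,np.array(s["dist_coeffs"]))[0].reshape(-1,2)
def mask(s,col):
    h=cv2.cvtColor(s["frame"],cv2.COLOR_RGB2HSV)
    lo,hi={"blue":((105,130,60),(125,255,255)),"yellow":((23,150,60),(33,255,255))}[col]
    return cv2.inRange(h,lo,hi)
def blobs(s,col,near=None,rad=12,mina=4):
    n,l,st,c=cv2.connectedComponentsWithStats(mask(s,col))
    o=[(st[i,4],c[i].round(1),st[i,:4]) for i in range(1,n) if st[i,4]>=mina]
    return o if near is None else [q for q in o if np.hypot(*(q[1]-near))<rad]
def Rz(a): return Rot.from_euler('z',a,degrees=True).as_matrix()
def tool(g,yaw,tilt=45.,flip=1,back=0):
    """TCP pose: grasp point g, x-axis of thing at world yaw; fingers along +x and down"""
    t=np.radians(tilt);z=Rz(yaw)@[np.sin(t),0,-np.cos(t)];y=Rz(yaw)@[0,flip,0]
    M=np.c_[np.cross(y,z),y,z]
    return np.array(g)-(0.163+back)*z,Rot.from_matrix(M).as_euler('xyz',degrees=True)
E
python3 - <<'E'
from h import *;import pickle
D=pickle.load(open("d0.pkl","rb"));a,b=D["scene"],D["side"]
for n,pa,pb in [("sleeve",(174.5,254.5),(306,268)),("ring1",(318.7,148.7),(219.5,147.5)),("ring2",(328,165),(246.5,143.7))]:
    A=blobs(a,"blue",pa);B=blobs(b,"blue",pb);print(n,A,B)
    if A and B: print(tri([(a,A[0][1]),(b,B[0][1])]))
    else: print(tri([(a,pa),(b,pb)]))
# carrier eye top: scene top of thin loop, side top bar centre
print("eye",tri([(a,(145+283/4,185+40/4)),(b,(215+80/4,215+113/4))]))
for s in(a,b):print([q for q in blobs(s,"yellow",mina=30)])
E
```

```text
sleeve [(np.int32(23), array([174.2, 254.8]), array([173, 250,   4,  10], dtype=int32))] [(np.int32(35), array([306.5, 268.1]), array([304, 264,   6,  10], dtype=int32))]
(array([ 0.6439176 , -0.23911819,  0.08853542]), [np.float64(0.2), np.float64(0.2)])
ring1 [] [(np.int32(8), array([219.4, 147.4]), array([219, 145,   2,   5], dtype=int32))]
(array([0.44902063, 0.1984346 , 0.31479518]), [np.float64(0.4), np.float64(0.4)])
ring2 [] [(np.int32(7), array([246.1, 143.6]), array([245, 142,   3,   4], dtype=int32))]
(array([0.54947013, 0.20518713, 0.31682999]), [np.float64(1.2), np.float64(1.2)])
eye (array([ 0.43298192, -0.12544394,  0.14139122]), [np.float64(3.6), np.float64(3.6)])
[(np.int32(371), array([217.6, 224. ]), array([208, 194,  22,  44], dtype=int32))]
[(np.int32(521), array([234.5, 266.9]), array([219, 242,  32,  42], dtype=int32))]
```

```bash
python3 - <<'E'
from station import r;from h import *;import pickle
def ik(p,o):
    try:return r.inverse_kinematics(p,o)
    except Exception as e:return e
o=[180,0,0]
for p in ([.227,.555,.405],[.2,.45,.68],[.42,.1,.68],[.40,-.2,.5]):
  for y in (157.7,90,0,-90,180):print(p,y,np.round(ik(p,[180,0,y]),0) if ik(p,[180,0,y]) is not None else None)
for n,g,yaw in(("hook",[.644,-.239,.085],93),("hookup",[.644,-.239,.125],93),("rail",[.499,.202,.26],93.9),("rail",[.499,.202,.225],93.9),("car",[.43,-.125,.055],90),("hang",[.499,.202,.12],93.9),("hang",[.499,.202,.09],93.9)):
  for f in(1,-1):
    for dx in (0,.1):
      g2=np.array(g)-Rz(yaw)@[dx,0,0];q=ik(*tool(g2,yaw,45,f));print(n,f,dx,None if q is None else np.round(q,0))
E
```

```text
[0.227, 0.555, 0.405] 157.7 [ 65.   5.  71.  -0. 104.  -3.]
[0.227, 0.555, 0.405] 90 [ 65.   5.  71.  -0. 104.  65.]
[0.227, 0.555, 0.405] 0 None
[0.227, 0.555, 0.405] -90 [  65.    5.   71.    0.  104. -115.]
[0.227, 0.555, 0.405] 180 [ 65.   5.  71.   0. 104. -25.]
[0.2, 0.45, 0.68] 157.7 [ 62.   3.  43.  -0. 134.  -6.]
[0.2, 0.45, 0.68] 90 [ 62.   3.  43.  -0. 134.  62.]
[0.2, 0.45, 0.68] 0 None
[0.2, 0.45, 0.68] -90 [  62.    3.   43.    0.  134. -118.]
[0.2, 0.45, 0.68] 180 [ 62.   3.  43.  -0. 134. -28.]
[0.42, 0.1, 0.68] 157.7 [  9.  -6.  52.   0. 134. -59.]
[0.42, 0.1, 0.68] 90 [  9.  -6.  52.  -0. 134.   9.]
[0.42, 0.1, 0.68] 0 [  9.  -6.  52.  -0. 134.  99.]
[0.42, 0.1, 0.68] -90 None
[0.42, 0.1, 0.68] 180 [  9.  -6.  52.   0. 134. -81.]
[0.4, -0.2, 0.5] 157.7 [-31. -16.  80.   0. 115. -99.]
[0.4, -0.2, 0.5] 90 [-31. -16.  80.   0. 115. -31.]
[0.4, -0.2, 0.5] 0 [-31. -16.  80.  -0. 115.  59.]
[0.4, -0.2, 0.5] -90 [-31. -16.  80.  -0. 115. 149.]
[0.4, -0.2, 0.5] 180 [ -31.  -16.   80.    0.  115. -121.]
hook 1 0 [-38.  43.  49.  36. 116. 147.]
hook 1 0.1 [-43.  56.  29.  37.
[... 205 characters left out ...]
41.  47.  38. 119. -30.]
hookup -1 0.1 [-43.  56.  26.  38. 128. -30.]
rail 1 0 None
rail 1 0.1 None
rail -1 0 [ -7.  -8.  91.  45. 102.  -3.]
rail -1 0.1 [-18.  -4.  88.  44. 110. -11.]
rail 1 0 None
rail 1 0.1 None
rail -1 0 [ -7.  -7.  94.  45. 100.  -6.]
rail -1 0.1 [-18.  -4.  91.  43. 107. -14.]
car 1 0 [-43.   7.  98.  32. 107. 137.]
car 1 0.1 [-50.  17.  87.  29. 111. 132.]
car -1 0 [-43.   7.  98.  32. 107. -43.]
car -1 0.1 [-50.  17.  87.  29. 111. -48.]
hang 1 0 None
hang 1 0.1 None
hang -1 0 [ -7.  -4. 102.  44.  92. -14.]
hang -1 0.1 [-18.  -0.  99.  42.  99. -21.]
hang 1 0 None
hang 1 0.1 None
hang -1 0 [ -7.  -2. 104.  44.  90. -16.]
hang -1 0.1 [-18.   1. 100.  41.  97. -23.]
```

```bash
python3 - <<'E'
from station import r;from h import *;import pickle
r.reach([.2,.45,.68],[180,0,157.7])
r.reach([.42,.1,.68],[180,0,120])
r.reach([.53,-.26,.48],[180,0,90])
r.wait(.3)
s=r.snapshot("wrist");pickle.dump(s,open("w1.pkl","wb"))
cv2.imwrite("pics/w1.png",cv2.resize(s["frame"][:,:,::-1],(800,600),interpolation=cv2.INTER_CUBIC))
R=np.array(s["R"]);print(-R.T@np.array(s["t"]),R[2],r.sense()["clock"],r.sense()["contact_force"])
E
```

```text
[ 0.52915054 -0.18980139  0.4608434 ] [ 0.00099316 -0.25303059 -0.96745777] 4.7333 [ 0.41678355 -0.30970984  0.61541615]
```

View pics/w1.png

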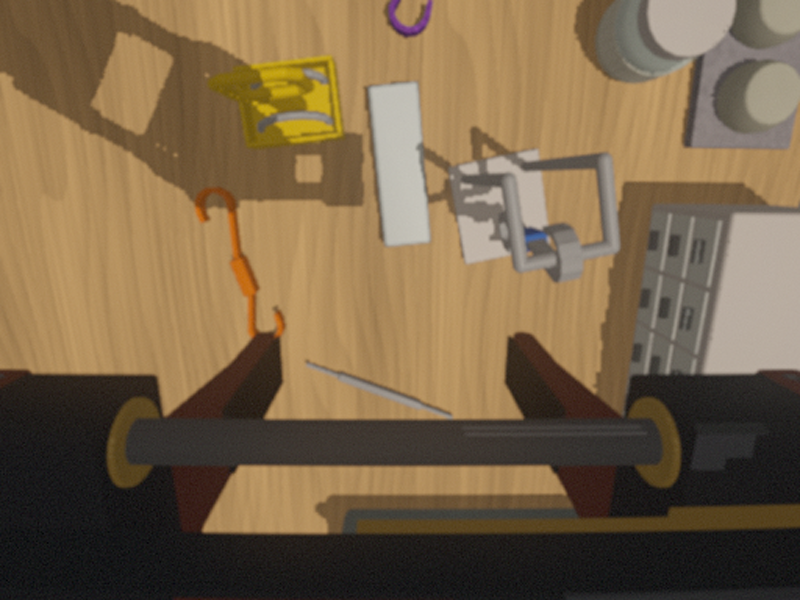

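The wrist view shows the holder bar from (520,263) to (613,246) with the hook on it at (565,253). Foot corners are at (452,168), (537,150) and (467,262). The bin's top corners are near (332,56), (343,133) and (248,145).

```bash
python3 - <<'E'
from h import *;import pickle
s=pickle.load(open("w1.pkl","rb"));k=1.5625
D=pickle.load(open("d0.pkl","rb"))
def seg(p,q,z):
    P=plane(s,np.array([p,q])/k,z);d=P[1]-P[0];return P.round(4)[:,:2].tolist(),"len",round(np.hypot(*d[:2])*1e3,1),"ang",round(np.degrees(np.arctan2(d[1],d[0])),1)
print("bar",seg((520,263),(613,246),.175))
print("rodL",seg((520,263),(510,180),.175),"rodR",seg((613,246),(603,158),.175))
print("foot",seg((452,168),(537,150),.006),seg((467,262),(452,168),.006))
print("bin",seg((332,56),(343,133),.030),seg((248,145),(343,133),.030))
b=blobs(s,"blue",(540/k,237/k));print(b)
# bin by yellow hull: minAreaRect-free; yellow contour poly corners
m=mask(s,"yellow");c=max(cv2.findContours(m,0,1)[0],key=cv2.contourArea)
print("poly",(cv2.approxPolyDP(cv2.convexHull(c),2,True).reshape(-1,2)).tolist(), "eye tip", c.reshape(-1,2)[c.reshape(-1,2)[:,0].argmin()])
# case
P=plane(s,np.array([(370,87),(416,83),(429,241),(386,244)])/k,.022);print("case",P.round(3))
A=blobs(D["scene"],"blue",(174,254))[0][1];B=blobs(D["side"],"blue",(306,268))[0][1]
print("crown expected")
E
```

```text
bar ([[0.6123, -0.2439], [0.6724, -0.2324]], 'len', np.float64(61.2), 'ang', np.float64(10.8))
rodL ([[0.6123, -0.2439], [0.6022, -0.1912]], 'len', np.float64(53.6), 'ang', np.float64(100.8)) rodR ([[0.6724, -0.2324], [0.6594, -0.1775]], 'len', np.float64(56.4), 'ang', np.float64(103.3))
foot ([[0.5873, -0.1808], [0.6702, -0.1632]], 'len', np.float64(84.7), 'ang', np.float64(12.0)) ([[0.6062, -0.275], [0.5873, -0.1808]], 'len', np.float64(96.0), 'ang', np.float64(101.3))
bin ([[0.4749, -0.0855], [0.4831, -0.1505]], 'len', np.float64(65.5), 'ang', np.float64(-82.8)) ([[0.3948, -0.1609], [0.4831, -0.1505]], 'len', np.float64(88.9), 'ang', np.float64(6.7))
[(np.int32(34), array([341.7, 150.8]), array([337, 149,  11,   5], dtype=int32))]
poly [[218, 86], [159, 93], [134, 53], [151, 43], [211, 36]] eye tip [134  53]
case [[ 0.508 -0.11   0.022]
 [ 0.55  -0.106  0.022]
 [ 0.565 -0.251  0.022]
 [ 0.522 -0.254  0.022]]
crown expected
```

Sizes agree with those given: bar 61 mm, bin 89 x 66 mm. So the holder yaw is about 101.5° and the carrier yaw about 97°. Now I'll grasp the hook.

```bash
cat >> h.py <<'E'
HY=101.5; SL=np.array([.6432,-.2387,.0900])
CY=97.; CAR=np.array([.4345,-.1230,0])
E
python3 - <<'E'
from station import r;from h import *;import pickle
g=SL+Rz(HY)@[-.002,0,-.007]
r.reach(*tool(g+[0,0,.03],HY,45,-1,.12))
r.servo_line(tool(g,HY,45,-1,.11)[0],tool(g,HY,45,-1)[1],.2)
r.servo_line(tool(g,HY,45,-1)[0],None,.1);s=r.sense();print(s["contact_force"],s["tcp_pos"]-tool(g,HY,45,-1)[0])
f0=s["contact_force"]
r.grab(25);r.wait(.2);s=r.sense();print(s["opening"],s["contact_force"],s["clock"])
s=r.snapshot("wrist");pickle.dump(s,open("w2.pkl","wb"))
cv2.imwrite("pics/w2.png",cv2.resize(s["frame"][:,:,::-1],(800,600),interpolation=cv2.INTER_CUBIC))
E
```

```text
Traceback (most recent call last):
station.IKError: the arm cannot take that pose within its joint ranges
```

```bash
python3 - <<'E'
from station import r;from h import *;import pickle
g=SL+Rz(HY)@[-.002,0,-.007]
for b in (.1,.08,.06):
    q=r.inverse_kinematics(*tool(g,HY,45,-1,b));print(b,None if q is None else q.round(0))
    if q is not None: break
r.reach(*tool(g,HY,45,-1,b))
r.servo_line(tool(g,HY,45,-1)[0],None,.1);s=r.sense();print(s["contact_force"],s["tcp_pos"]-tool(g,HY,45,-1)[0])
r.grab(25);r.wait(.2);s=r.sense();print(s["opening"],s["contact_force"],s["clock"])
s=r.snapshot("wrist");pickle.dump(s,open("w2.pkl","wb"))
cv2.imwrite("pics/w2.png",cv2.resize(s["frame"][:,:,::-1],(800,600),interpolation=cv2.INTER_CUBIC))
E
```

```text
0.1 [-40.  59.  17.  39. 135. -31.]
[-0.08604339 -0.02092563 -0.44167535] [ 5.73999477e-05 -2.59487319e-04  1.33686110e-03]
0.01963095451896803 [-0.03104202  0.05355519 -0.36026666] 8.2
```

View pics/w2.png

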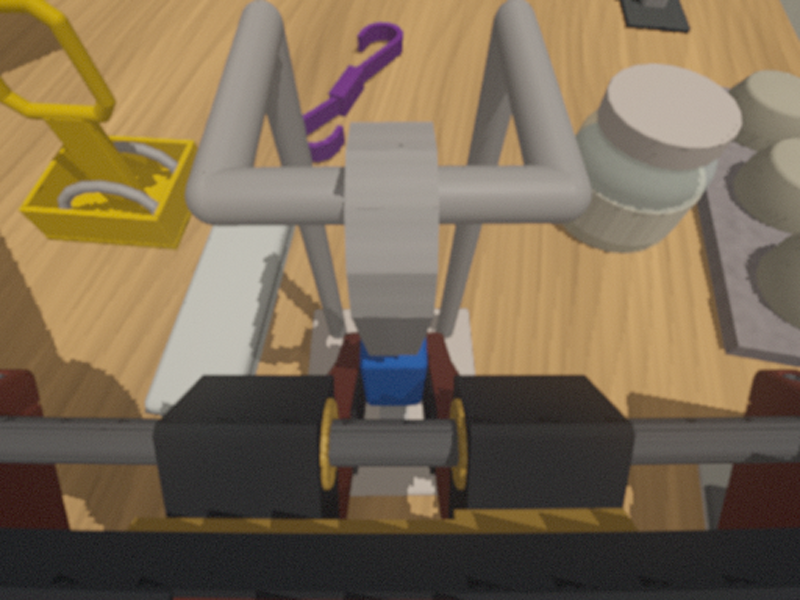

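Grip is good: opening 19.6 mm, and the sleeve sits between the pads. Next I lift, draw off and carry it to a pre-hang pose.

```bash
cat >> h.py <<'E'
RY=93.9; MID=np.array([.499,.202,.315])
OFF=np.array([-.002,0,-.0070])   # grasp point in the hook's frame
def hookpose(p,yaw): return tool(np.array(p)+Rz(yaw)@OFF,yaw,45,-1)
E
python3 - <<'E'
from station import r;from h import *;import pickle
s=r.sense();z=Rot.from_euler('xyz',s["orientation"],degrees=True).as_matrix()[:,2]
gp=s["tcp_pos"]+.163*z
print("off",Rz(HY).T@(gp-[.6430,-.2386,.0913]),s["orientation"])
S=[.6430,-.2386,.0913];X=lambda dx,dz:np.array(S)+Rz(HY)@[dx,0,dz]
P=[hookpose(X(0,.035),HY),hookpose(X(-.06,.035),HY),hookpose(X(-.06,.17),HY)]
pre=MID+[0,0,-.0817]+Rz(RY)@[-.075,0,.032]
P.append(hookpose(pre,RY))
for p in P:
    q=r.inverse_kinematics(*p);print(None if q is None else q.round(0))
E
```

```text
off [-0.00214838 -0.0001596  -0.00828304] [-179.9979052   -45.00028314  101.49562009]
[-37.  46.  40.  35. 125. -36.]
[-39.  57.  25.  36. 131. -35.]
None
[-15.  -5.  89.  45. 108.  -9.]
```

```bash
sed -i 's/^OFF=.*/OFF=np.array([-.0021,0,-.0083])/' h.py; python3 - <<'E'
from station import r;from h import *;import pickle
S=[.6430,-.2386,.0913];X=lambda dx,dz:np.array(S)+Rz(HY)@[dx,0,dz]
pre=MID+[0,0,-.0817]+Rz(RY)@[-.075,0,.032]
mid=hookpose([.555,-.29,.265],HY);print(r.inverse_kinematics(*mid))
r.servo_line(*hookpose(X(0,.035),HY),.08);print(r.sense()["contact_force"])
r.servo_line(*hookpose(X(-.06,.035),HY),.1);print(r.sense()["contact_force"])
r.servo_line(*mid,.2)
r.servo_line(*hookpose(pre,RY),.2);r.wait(.4)
s=r.sense();print(s["contact_force"],s["opening"],s["clock"],s["tcp_pos"]-hookpose(pre,RY)[0])
D={}
for n in("wrist","scene","side"):D[n]=r.snapshot(n)
pickle.dump(D,open("d3.pkl","wb"))
f=lambda s,x,y,w,h,W:cv2.resize(s["frame"][y:y+h,x:x+w,::-1],(W,W*h//w),interpolation=cv2.INTER_CUBIC)
m=np.vstack([f(D["wrist"],0,0,512,280,549)[:300],f(D["side"],180,110,110,60,549)[:299]])
m=np.hstack([m,np.vstack([f(D["scene"],285,120,80,120,250)[:375],np.zeros((m.shape[0]-375,250,3),np.uint8)])])
print(m.shape);cv2.imwrite("pics/p3.png",m)
E
```

```text
[-43.32041271  38.10699297  38.01331167  36.63688384 136.9452893
 -34.98733061]
[ 0.42039343  0.07886999 -2.67879903]
[-0.26800414 -0.21994844 -0.50694641]
[-0.310965    0.5106544  -1.13262615] 0.02020751403879819 13.25 [ 3.06953193e-05 -1.02273603e-04 -4.00081921e-05]
(599, 799, 3)
```

View pics/p3.png

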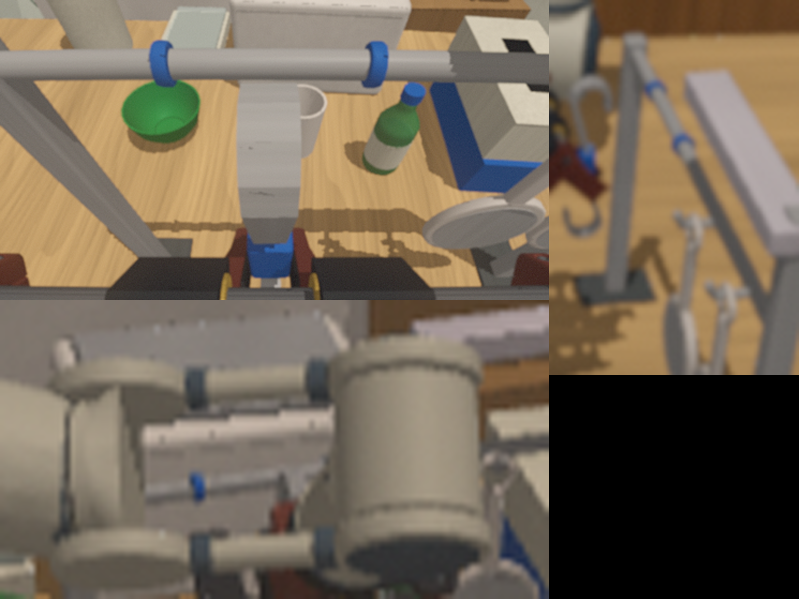

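The wrist view shows the rings at about (162,63) and (376,64) in the picture, with the hook midway at 268 and square to the bar. I'll measure the rings from this near view.

```bash
python3 - <<'E'
from h import *;import pickle
D=pickle.load(open("d3.pkl","rb"));s=D["wrist"];k=512/549
pts=[]
for p in((162*k,63*k),(376*k,64*k)):
    b=blobs(s,"blue",p,15);print(b)
    x,y,w,h=max(b,key=lambda q:q[0])[2]; pts.append((x+w/2-.5,y+h/2-.5))
print(pts)
P=plane(s,pts,.315);d=P[0]-P[1];print(P,P.mean(0),np.linalg.norm(d),"yaw",np.degrees(np.arctan2(d[1],d[0]))-90)
sc=D["scene"];k=80/250
for p in ((655*1.,88),(683,142)):
    q=np.array([285+(p[0]-549)*k,120+p[1]*k]);b=blobs(sc,"blue",q,5,3);print(q,b,plane(sc,[q],.315))
E
```

```text
[(np.int32(619), array([149.4,  58.9]), array([140,  39,  24,  41], dtype=int32))]
[(np.int32(592), array([351.9,  58.7]), array([339,  39,  23,  42], dtype=int32))]
[(np.float64(151.5), np.float64(59.0)), (np.float64(350.0), np.float64(59.5))]
[[0.4461182  0.20058657 0.315     ]
 [0.54846911 0.20722796 0.315     ]] [0.49729365 0.20390727 0.315     ] 0.10256615203721572 yaw -266.2873720208968
[318.92 148.16] [] [[0.44673037 0.19932917 0.315     ]]
[327.88 165.44] [] [[0.54695459 0.20616045 0.315     ]]
```

```bash
sed -i 's/^RY=.*/RY=93.8; MID=np.array([.4975,.202,.315])/' h.py; python3 - <<'E'
from station import r;from h import *;import pickle
H=lambda dx,dz:hookpose(MID+[0,0,-.0817]+Rz(RY)@[dx,0,dz],RY)
f0=r.sense()["contact_force"]
def go(dx,dz,v=.05):
    r.servo_line(*H(dx,dz),v);r.wait(.1);f=Rz(RY).T@(r.sense()["contact_force"]-f0);print(dx,dz,f.round(1));return f
go(-.075,.030);go(-.003,.030,.1)
for dz in(.018,.008,.004,.002,.001,0,-.001,-.002,-.003):
    f=go(-.003 if dz>.01 else 0,dz,.05)
    if np.linalg.norm(f)>4: break
s=r.snapshot("wrist");cv2.imwrite("pics/p4.png",s["frame"][:,:,::-1]);print(r.sense()["clock"])
E
```

```text
-0.075 0.03 [ 0.3 -0.1  0.4]
-0.003 0.03 [-0.2  0.2  0.2]
-0.003 0.018 [-0.9 -0.2  0.6]
0 0.008 [ 0.5 -0.2 -0.8]
0 0.004 [ 0.2 -0.3  0.3]
0 0.002 [ 0.6 -0.6  0.8]
0 0.001 [ 1.1  0.2 -0.1]
0 0 [-0.2  0.1  0.6]
0 -0.001 [-0.1 -0.4  5.9]
17.4667
```

View pics/p4.png

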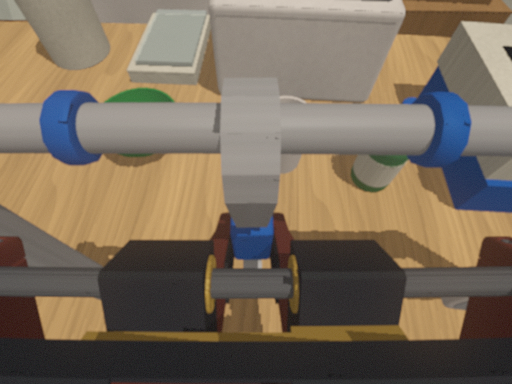

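The hook is over the bar midway between the rings and seated: +5.9 N vertical contact at the predicted height. Now I'll release it, back off and grasp the carrier.

```bash
python3 - <<'E'
from station import r;from h import *;import pickle
r.let_go();r.wait(.2)
g=MID+[0,0,-.0827]+Rz(RY)@OFF
r.servo_line(tool(g,RY,45,-1,.09)[0],None,.15)
r.wait(.3)
s=r.snapshot("wrist");pickle.dump(s,open("w5.pkl","wb"))
b=sorted(blobs(s,"blue",mina=60),key=lambda q:-q[0])[:6];print(b)
gc=CAR+[0,0,.055]+Rz(CY)@[-.001,0,-.002]
for p in (tool(gc+[0,0,.16],CY,45,-1,.08),tool(gc,CY,45,-1,.08),tool(gc,CY,45,-1)):
    q=r.inverse_kinematics(*p);print(None if q is None else q.round(0))
print(r.sense()["tcp_pos"],r.sense()["clock"])
cv2.imwrite("pics/p5.png",s["frame"][:,:,::-1])
E
```

```text
[(np.int32(2322), array([451.4, 170.4]), array([409, 134, 100,  61], dtype=int32)), (np.int32(399), array([164.3, 116.5]), array([157, 101,  17,  33], dtype=int32)), (np.int32(389), array([343.5, 118.2]), array([335, 103,  16,  33], dtype=int32)), (np.int32(312), array([409.8,  95.9]), array([398,  77,  24,  30], dtype=int32)), (np.int32(86), array([380.6, 103.8]), array([373, 100,  17,   7], dtype=int32)), (np.int32(64), array([259., 180.]), array([251, 172,  13,  12], dtype=int32))]
[-44.   9.  73.  35. 130. -36.]
[-44.  13.  85.  30. 116. -46.]
[-41.  11.  94.  30. 109. -47.]
[0.50945187 0.02175748 0.40248645] 19.9
```

View pics/p5.png

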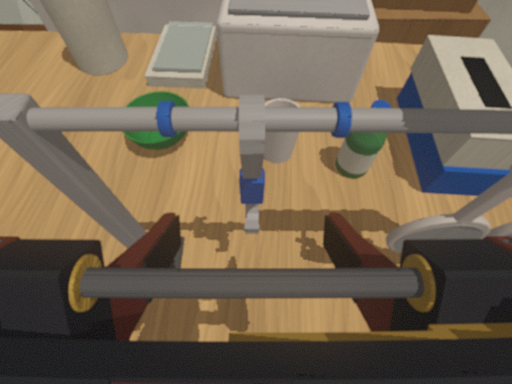

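The hook hangs upright and centred at columns 251–252, between the rings at 164 and 343. On to the carrier.

```bash
python3 - <<'E'
from station import r;from h import *;import pickle
gc=CAR+[0,0,.056]+Rz(CY)@[-.001,0,0]
r.reach(*tool(gc+[0,0,.12],CY,45,-1,.085))
r.servo_line(*tool(gc,CY,45,-1,.085),.2)
r.wait(.2);s=r.snapshot("wrist");pickle.dump(s,open("w6.pkl","wb"))
m=mask(s,"yellow");k=1.5625
for n in((.035,.045),(.035,-.045),(-.035,.045),(-.035,-.045)):
    X=CAR+Rz(CY)@[n[0],n[1],.03];p=project(s,X)[0];cv2.circle(s["frame"],tuple(int(v) for v in p),3,(255,0,0),1)
for n in(-.0295,.0295):
    p=project(s,CAR+Rz(CY)@[0,n,.1345])[0];cv2.circle(s["frame"],tuple(int(v) for v in p),3,(255,0,0),1)
cv2.imwrite("pics/p6.png",s["frame"][:,:,::-1]);print(r.sense()["clock"],r.sense()["contact_force"])
E
```

```text
22.15 [-0.48449102  0.06927271  0.60567567]
```

View pics/p6.png

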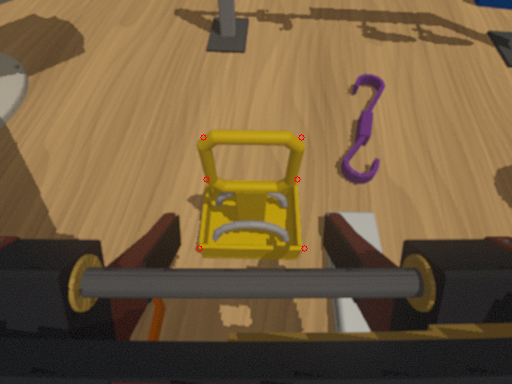

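Projected bin corners and eye ends (red) fall on the carrier to within 2–3 px. Next I grip it, lift it and carry it to the pre-hang pose.

```bash
python3 - <<'E'
from station import r;from h import *;import pickle
gc=CAR+[0,0,.056]+Rz(CY)@[-.001,0,0]
r.servo_line(tool(gc,CY,45,-1)[0],None,.1);r.wait(.1);print(r.sense()["contact_force"])
r.grab(40);r.wait(.2);s=r.sense()
z=Rot.from_euler('xyz',s["orientation"],degrees=True).as_matrix()[:,2];gp=s["tcp_pos"]+.163*z
CO=Rz(CY).T@(gp-CAR-[0,0,.1345]);CO[1]=0;print("opening",s["opening"],"grasp in eye frame",CO.round(4),s["contact_force"])
np.save("co.npy",CO)
E=lambda p,yaw:tool(np.array(p)+Rz(yaw)@CO,yaw,45,-1)
HO=MID+[0,0,-.0817]
r.servo_line(*E(CAR+[0,0,.1345+.06],CY),.12)
r.servo_line(*E(HO+Rz(RY)@[-.085,0,-.034],RY),.15);r.wait(.4)
s=r.sense();print(s["opening"],s["contact_force"],s["clock"])
D={n:r.snapshot(n) for n in("wrist","scene")};pickle.dump(D,open("d7.pkl","wb"))
w=D["wrist"]
for X in ([0,0,-.0672],[-.0165,0,-.048],[0,0,0]):
    p=project(w,HO+Rz(RY)@X)[0];cv2.circle(w["frame"],tuple(int(v) for v in p),3,(255,0,0),1)
for y in(-.025,.025):
    p=project(w,HO+Rz(RY)@[-.085,y,-.034])[0];cv2.circle(w["frame"],tuple(int(v) for v in p),3,(0,255,0),1)
c=cv2.resize(D["scene"]["frame"][120:260,270:370],(428,599),interpolation=cv2.INTER_CUBIC)
a=cv2.resize(w["frame"][60:384,150:350],(371,599),interpolation=cv2.INTER_CUBIC)
cv2.imwrite("pics/p7.png",np.hstack([a,c])[:,:,::-1])
E
```

```text
[-0.33362908 -0.30461961 -0.39397238]
opening 0.025867722200935323 grasp in eye frame [-0.001   0.     -0.0786] [ 0.12245308 -0.43920097 -2.06686098]
0.026032437992655005 [ 0.32260314  0.35234954 -3.07866494] 27.275
```

View pics/p7.png

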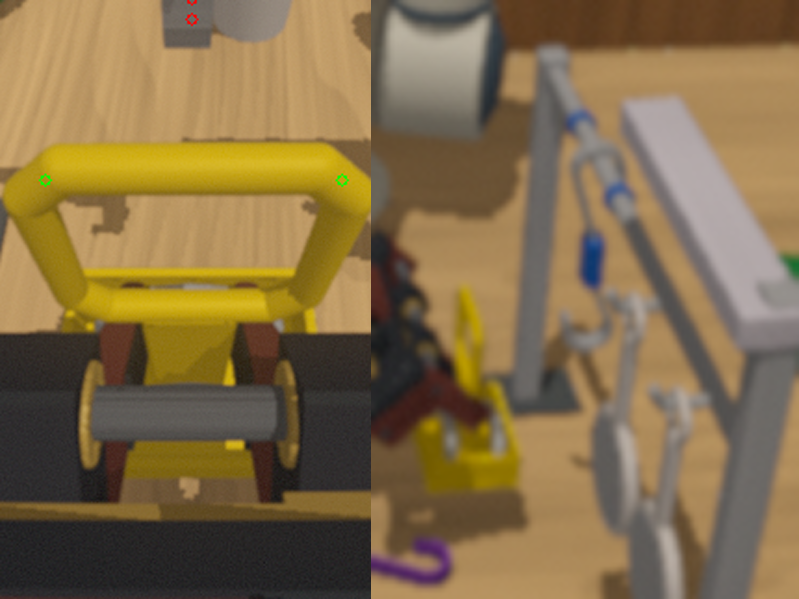

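The wrist view shows the hook's lower end at the top and the eye's top bar about 4 mm off the predicted (green) position. The scene crop shows the carrier upright, with the hook and mirrors still. I'll compare numerically before threading.

```bash
python3 - <<'E'
from h import *;import pickle
D=pickle.load(open("d7.pkl","rb"));w,sc=D["wrist"],D["scene"];HO=MID+[0,0,-.0817]
EY=HO+Rz(RY)@[-.085,0,-.034];C=EY-[0,0,.1345]
q=lambda X,o:o+Rz(RY)@X
print("scene pred: sleeve",project(sc,HO).round(1),"hookbot",project(sc,q([0,0,-.077],HO)).round(1))
print("meas",blobs(sc,"blue",project(sc,HO)[0],15,8))
m=mask(sc,"yellow");m[:, :270]=0;ys,xs=np.where(m>0);ok=(xs>280)&(xs<312)&(ys>180)&(ys<240);xs,ys=xs[ok],ys[ok]
print("yellow bbox",xs.min(),xs.max(),ys.min(),ys.max(),"top x",xs[ys==ys.min()],"right y",ys[xs==xs.max()])
for n,X in {"eyetop+y":[0,.025,.139],"eyetop-y":[0,-.025,.139],"binxy":[.035,-.045,.03],"bin x+ y- z0":[.035,-.045,0],"bin x- y- z0":[-.035,-.045,0]}.items(): print(n,project(sc,q(X,C)).round(1),"wrist",project(w,q(X,C)).round(1))
print("wrist pred hook tip",project(w,q([-.0165,0,-.048],HO)).round(1),"curl outer",project(w,q([-.019,0,-.058],HO)).round(1), project(w,q([0,0,-.077],HO)).round(1))
mw=mask(w,"yellow");ys,xs=np.where(mw>0);print("wrist eye top row",ys.min(), "pred",project(w,q([.003,0,.1379],C)).round(1),project(w,q([0,0,.1345],C)).round(1))
c=mw[:, 245:255].any(1);print("bar rows",np.where(c)[0])
E
```

```text
scene pred: sleeve [[320.5 180. ]] hookbot [[318.3 200.4]]
meas [(np.int32(33), array([321.2, 180.3]), array([320, 176,   4,  10], dtype=int32))]
yellow bbox 281 304 187 234 top x [291 292] right y [226 227]
eyetop+y [[290.9 185.4]] wrist [[171.  148.5]]
eyetop-y [[294.  194.8]] wrist [[338.7 148.6]]
binxy [[304.5 225.8]] wrist [[318.3 206.9]]
bin x+ y- z0 [[303.9 233. ]] wrist [[310.6 224.1]]
bin x- y- z0 [[282.2 234.9]] wrist [[321.1 322. ]]
wrist pred hook tip [[253.8  59.1]] curl outer [[253.7  79.9]] [[253.5  85.1]]
wrist eye top row 137 pred [[254.8 142.9]] [[254.7 157.5]]
bar rows [137 138 139 140 141 142 143 144 145 146 147 148 149 150 151 152 153 154
 155 156 157 158 159 160 161 162 163 164 205 206 207 208 209 210 211 212
 216 217 218 219 220 221 222 223 224 225 226 227 228 229 230 231 232 233
 234 235 236 237 238 239 240 241 242 243 244 245 246 247 248 249 250 251
 252 253 254 255 256 257 258 259 260 261 262 263 264 265 266 299 300 301
 302 303 304 305 306 307 308 309 310 311 312 313 314 315 316 317]
```

Scene predictions agree within about 1–1.5 px (~3 mm), and the wrist disagreement is about 3 mm, both inside the ±9 mm threading windows. I'll thread it with force checks.

```bash
python3 - <<'E'
from station import r;from h import *;import pickle
CO=np.load("co.npy");HO=MID+[0,0,-.0817]
f0=r.sense()["contact_force"]
def go(x,z,v=.06):
    r.servo_line(*tool(HO+Rz(RY)@(np.array([x,0,z])+CO),RY,45,-1),v);r.wait(.08)
    f=Rz(RY).T@(r.sense()["contact_force"]-f0);print(x,z,f.round(1));return f
for x in(-.03,-.012,-.001):
    f=go(x,-.034)
    if np.linalg.norm(f)>4: break
else:
    for z in(-.045,-.055,-.061,-.064,-.066,-.067,-.068,-.069,-.070):
        f=go(-.001,z,.05)
        if f[2]>1.2 or np.linalg.norm(f)>4: break
D={n:r.snapshot(n) for n in("wrist","scene")};pickle.dump(D,open("d8.pkl","wb"))
c=cv2.resize(D["scene"]["frame"][120:260,270:370],(428,599),interpolation=cv2.INTER_CUBIC)
a=cv2.resize(D["wrist"]["frame"][60:384,150:350],(371,599),interpolation=cv2.INTER_CUBIC)
cv2.imwrite("pics/p8.png",np.hstack([a,c])[:,:,::-1]);print(r.sense()["clock"])
E
```

```text
-0.03 -0.034 [-0.1  1.4  0.3]
-0.012 -0.034 [-0.6 -0.4  1.1]
-0.001 -0.034 [-0.1  0.5  0.2]
-0.001 -0.045 [-0.6  0.5  0.3]
-0.001 -0.055 [ 0.6 -0.1  0.2]
-0.001 -0.061 [ 0.6  1.  -0.9]
-0.001 -0.064 [-0.3 -0.1 -0.2]
-0.001 -0.066 [-0.8  0.3 -0.4]
-0.001 -0.067 [-0.7 -0.1  3.9]
31.8083
```

View pics/p8.png

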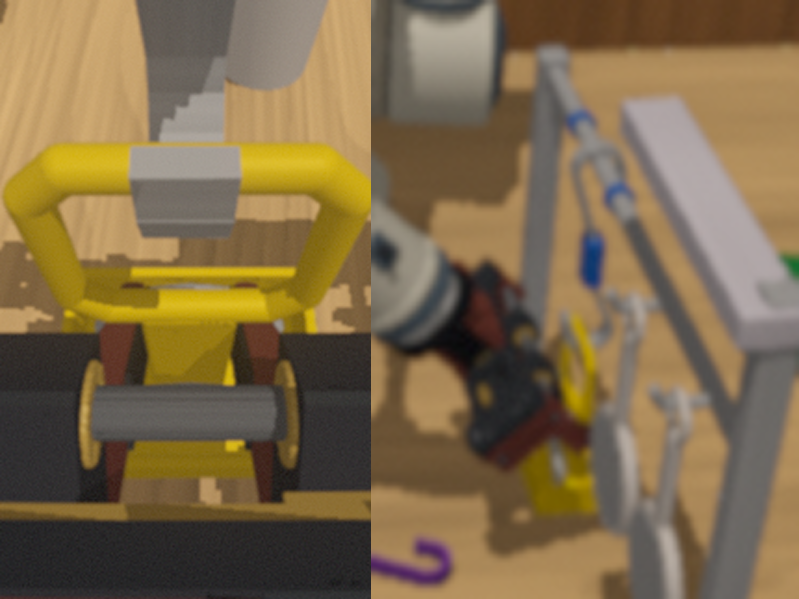

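The hook's tip now stands in front of the eye bar, and the bar is seated in the curl: +3.9 N at the predicted height. I'll release and retreat.

```bash
python3 - <<'E'
from station import r;from h import *;import pickle
CO=np.load("co.npy");HO=MID+[0,0,-.0817]
g=HO+Rz(RY)@(np.array([-.001,0,-.067])+CO)
r.let_go();r.wait(.2)
r.servo_line(tool(g,RY,45,-1,.10)[0],None,.08);print(r.sense()["contact_force"])
r.servo_line(tool(g,RY,45,-1,.16)[0]+[0,-.03,.0],None,.15);r.wait(2.5)
D={n:r.snapshot(n) for n in("wrist","scene","side")};r.wait(.5);e=r.snapshot("scene")
print(r.sense()["clock"],"scene motion",np.abs(e["frame"].astype(int)-D["scene"]["frame"])[100:260,270:370].max())
c=cv2.resize(D["scene"]["frame"][120:260,270:370],(428,599),interpolation=cv2.INTER_CUBIC)
a=cv2.resize(D["wrist"]["frame"][0:300],(371,217));b=cv2.resize(D["side"]["frame"][90:320,170:320],(249,382))
L=np.vstack([a,np.hstack([b,np.zeros((382,122,3),np.uint8)])])
cv2.imwrite("pics/p9.png",np.hstack([L,c])[:,:,::-1])
E
```

```text
[-0.68912848 -0.66777891  0.08673216]
38.375 scene motion 9
```

View pics/p9.png

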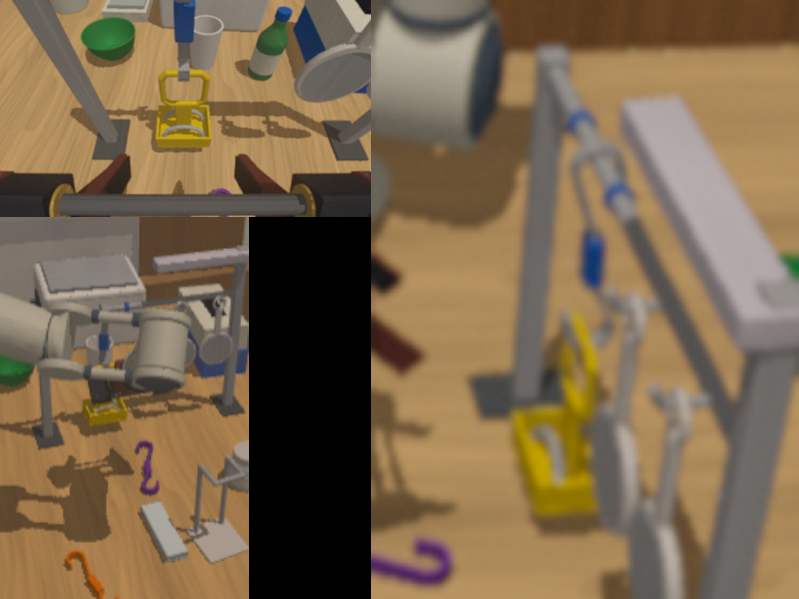

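The carrier hangs in the hook's lower curl above the counter, the gripper is clear, and nothing is moving. Handing in.

```bash
python3 -c "
from station import r
print(r.hand_in(), r.sense()['clock'])"
```

```text
the job is handed in; nothing more can be done
the job is handed in; nothing more can be done
```

The S-hook now hangs on the rail midway between the blue rings, and the yellow carrier hangs by its eye in the hook's lower curl. I handed the job in at about 38 s on the robot's clock.

**Checks that agreed**
- **Hook:** it seated on the bar within about 1 mm of the predicted height, with 5.9 N vertical contact. After release it hung upright and centred.
- **Carrier:** the eye came home at the predicted height, with 3.9 N contact. It stayed upright throughout.
- **After backing off:** the pictures show the carrier hanging freely above the counter and the gripper well clear. Two frames of that area taken about half a second apart showed no movement. The mirrors, look-alikes and other things looked to be where they were.

**Check that disagreed**
- Before hanging the carrier, the wrist camera put the eye about 3 mm from where I expected it, while the scene camera agreed to about 1.5 pixels (about 3 mm). That was well inside the roughly 9 mm clearance, so I went ahead without correcting it, and nothing snagged.

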